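# Set the bookstall's bell timer

### The job

A loose book spine has just been glued and needs ten minutes: take the bell timer's dial, wind it clockwise a little past its top (green, 30-minute) mark without running it hard into its end stop, then turn it back down to the red 10-minute mark and let go. The timer stands loose and its case spins with the dial unless you lean down on the dial as you turn, so press just firmly enough to keep the case where it stands and facing as it does, and never hard enough to crack it (keep below about 25 N). Leave the mug, the glue pot and the pocket book alone.

Things in the scene. Friction and masses are not known exactly. Their poses are not given: they have to be found in the camera images.
- timer: round white plastic bell timer, 90 mm across, about 0.3 kg, loose on the riser on four small rubber feet (33 mm from its axis). Origin: centre of its underside, z up; flat top of the case 30 mm above it. Under its own weight alone the case slips round with the dial; leaning on the dial with 15 to 25 N holds it still. More than 30 N between timer and riser cracks it.
- timer_notch (a point): blue tab on the outside of the timer case, on the case's -x side, 45 mm from its axis and 16 mm above the underside: shows which way the case faces
- red_mark (a point): middle of the broad red 10-minute mark on the rim of the case's top, 35 mm from the axis. The scale, seen from above: the thin black 0 mark lies in the case's +y direction, minutes run clockwise from it, 0.1 rad a minute, thin black ticks every 5 minutes.
- green_mark (a point): middle of the broad green 30-minute mark, the top of the scale, on the rim of the case's top, 35 mm from the axis
- dial (a joint): angle of the timer's dial in the case, rad, growing clockwise seen from above: 0 at the 0 mark, 1.0 at the red 10-minute mark, 3.0 at the green 30-minute mark, hard end stop at 3.5. Stiff (about 0.22 N m of friction either way), it stays where it is left and does not run down on its own.
- dial_grip (a point): point on the dial's axis inside its black grip bar, 9 mm below the bar's top, 60 mm above the timer's origin when not pressed. The bar, 44 mm long, 14 mm thick, 26 mm high, stands across the dial's disc and lies along this point's y. Fingers either side of the bar can rest their tips on the disc. The dial is sprung downwards: about 15 N per mm, up to 3 mm.
- pointer (a point): outer end of the white pointer stripe on the dial's black disc (56 mm across, 6 mm thick, its top face 43 mm above the timer's origin), 27 mm from the axis; the stripe runs from the middle along one half of the grip bar. It points at the minutes.
- riser: low display riser of brown boards, 380 mm (x) by 480 mm (y), fixed, that carries the timer and the bystanders. Origin 45 mm below its top face; the top lies 37 to 45 mm above the table.
- mug: blue ceramic mug, 76 mm across, 85 mm high, handle on its own +y side; origin: centre of its underside. To be left alone.
- glue_pot: amber glue jar with a white cap, 56 mm across, 75 mm high; origin: centre of its underside. To be left alone.
- pocket_book: small navy pocket book lying flat, 75 (x) by 115 (y) by 20 mm; origin: centre of its underside. To be left alone.
Not all that is in view belongs to the job. There is more than one size of the timer; the job needs the largest.

How it is judged:
By the outcome, as a careful person would: the job done as asked, in the order asked, and still so for the second after the job is handed in, with the robot touching nothing.
It also fails if it takes over 72 s, if anything falls off the work surface, if the arm or the gripper's body presses on something with over 40 N, if the wrist force passes 120 N, or if a joint passes its speed limit or range.

### The arm

A 6-joint arm with a two-finger parallel gripper is mounted at the origin on the work surface. World frame = base frame: x ahead of the robot, y to its left, z up, the work surface at z = 0. Lengths are in m, angles in rad, forces in N, time in s.
With the tool pointing down it reaches from about 0.425 to 0.925 m from the base axis. Payload 12.5 kg.
Tool frame: the origin (TCP) lies on the mounting face of the last link; the fingertips stand 173 mm ahead of it and the grasp point (between the pads) lies 155 mm ahead of it; z points along the fingers, y is the line along which they close (so a half turn about z gives the same grasp; the last joint's range is limited). The gripper opens to 85 mm and grips with 20 to 120 N. Pads are 22 mm wide; open, the fingers measure 114 mm over their backs; the gripper's body (76 mm by 85 mm) begins 54 mm behind the grasp point. The pads swing forward as they close: fully open they stand 13 mm farther back than shut.
Start: joints at [1.15, 0.491, 1.559, -0, 1.092, -0.106], TCP at [0.193, 0.594, 0.405] pointing down, gripper open.
Joint ranges: [-3.1, 3.1], [-0.84, 2.19], [0.05, 2.79], [-1.13, 4.28], [0.06, 2.93], [-2.69, 2.69]. Speed limits (rad/s): [2.22, 2.22, 2.79, 3.14, 3.14, 3.14].

### API

Orientations are given as [roll, pitch, yaw] about the fixed x, y, z axes, in that order (R = Rz(yaw) Ry(pitch) Rx(roll)).
In Python, from bench import telemetry, cams, r gives the robot as it stands.
- The arm moves only by the tool servo_tool, never from a script. Its arguments are lists of equal length, an entry for each row: "claw": the gripper's target within -1 to 1 (shut at 1, half-way at 0, fully open at -1); "delta_pos": the shift along the tool's x, y, z in m, a list of three; "turn": the turn about the tool's z in rad. In form: {"claw": [claw, ...], "delta_pos": [[x, y, z], ...], "turn": [turn, ...]}. A call has 1 to 8 rows; each row shifts and turns the commanded pose from where the row before left it, along the tool's axes as they then stand; what a row does not reach is not made up. A row lasts 1/8 s, in which the tool goes at most 62.5 mm and 10.7 degrees, less where a joint would pass 70% of its speed; a pose out of reach is approached as far as the arm can. A call is refused whole if a number of a shift passes 0.0625 or a number of a turn 0.188, either way. A call with a gripper value outside its range is refused whole. The fingers move at their own pace and stop on an object; "newtons" is the grip in N (left out, the last holds). Time passes only in rows, so rows that do not move let the fingers close. It gives the time, the measured TCP pose, the force, the opening and the grip force at its end, in the units of the state.
- telemetry.sense(): the state, without advancing time (a new reading comes with each control period).
- cams.camera(name): name is "side" or "top" or "wrist"; returns the picture (384x512x3 uint8, red, green, blue); there is no depth.
- cams.get_calibration(name): a dict with "K" (3x3 intrinsics, pixels), "R" (3x3) and "t" (3): a world point X has camera coordinates R X + t. Camera axes: x right, y down, z forward; pixel columns grow to the right and rows downward; lengths in m; the calibration is good to about 2 mm. A picture is of the moment at which its call begins: read the wrist's pose just before it. get_calibration takes no time and is no camera call; for the wrist camera it gives the pose at the moment of the call.
- r.sign_off(): hands the job in; it is judged then, once.
The state is a dict: "t": time; "joint_positions": joint angles; "qd": joint speeds; "effort": joint torques, N m; "position": TCP position; "tool_rot": TCP orientation; "contact_force": force on the tool from outside, world axes, zero at the start; "ft_torque": the same for the moment, N m; "opening": finger opening in m; "gripper_force": force on a finger pad.
Only numpy, scipy, OpenCV 4.12 (cv2) and the standard library are available. Lean on these libraries where they do the work, as an engineer would, in place of code of your own. Each camera call takes 0.05 s, during which the arm holds its last target. There are 200 camera calls.

## Working session

There is one attempt and no reset: what is moved stays moved. The work goes in short steps, Python scripts to look and compute and a tool call to move; the robot and the scene stay as the last step left them, time stands still between calls to the robot, and variables do not carry over. Pictures are saved under pics/ and viewed, at most 10 in all, crops included, and the job is handed in when it is done.

Besides the shell and the picture viewer there is one more tool, called after "Emit:" as name([rows], argument=value, ...), one row to a line, values as JSON. servo_tool: Moves the arm, as the interface text tells. Its arguments: {"type":"object","properties":{"claw":{"type":"array","items":{"type":"number"}},"delta_pos":{"type":"array","items":{"type":"array","items":{"type":"number"}}},"turn":{"type":"array","items":{"type":"number"}},"newtons":{"type":"number"}},"required":["claw","delta_pos","turn"]}

```bash
mkdir -p pics; ls
python3 - <<'E'
from bench import telemetry, cams, r
import cv2, numpy as np
s=telemetry.sense()
print({k:np.round(v,3) for k,v in s.items()})
a=cams.camera("top");b=cams.camera("side")
cv2.imwrite("pics/top0.png",a[:,:,::-1]);cv2.imwrite("pics/side0.png",b[:,:,::-1])
for n in("top","side"):
  c=cams.get_calibration(n);print(n,{k:np.round(v,4).tolist() for k,v in c.items()})
E
```

```text
pics
{'t': np.float64(0.0), 'joint_positions': array([ 1.15 ,  0.492,  1.559, -0.   ,  1.092, -0.106]), 'qd': array([ 0.003, -0.002,  0.001,  0.001, -0.001, -0.001]), 'effort': array([-1.0000e-03, -6.1844e+01, -2.6160e+01, -0.0000e+00,  4.0000e-03,
        0.0000e+00]), 'position': array([0.193, 0.594, 0.404]), 'tool_rot': array([-3.14 , -0.   ,  2.827]), 'contact_force': array([-0.691, -0.945,  0.359]), 'ft_torque': array([0.023, 0.02 , 0.01 ]), 'gripper_force': np.float64(0.0), 'opening': np.float64(0.085)}
top {'K': [[383.4595, 0.0, 252.164], [0.0, 383.4595, 186.2636], [0.0, 0.0, 1.0]], 'R': [[0.0249, -0.9997, -0.0085], [-0.989, -0.0234, -0.1459], [0.1456, 0.012, -0.9893]], 't': [-0.0701, 0.6492, 0.8307]}
side {'K': [[353.5592, 0.0, 257.7092], [0.0, 353.5592, 198.9544], [0.0, 0.0, 1.0]], 'R': [[0.7432, -0.669, -0.0073], [-0.5007, -0.549, -0.6692], [0.4437, 0.501, -0.743]], 't': [-0.5284, 0.3472, 0.6393]}
```

View pics/top0.png

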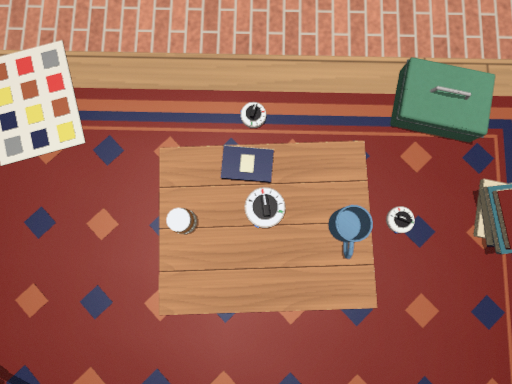

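View pics/side0.png

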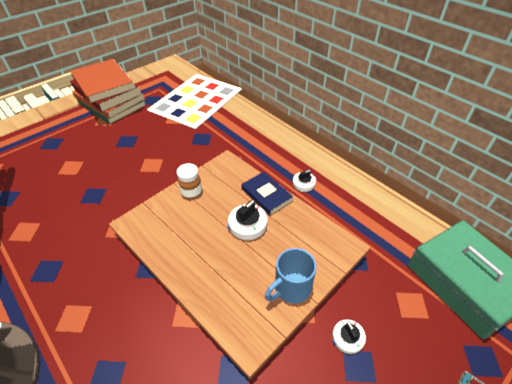

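The candidates in the top view are timers at (265,208) on the riser, (253,115) and (401,220). The one at (265,208) is the largest and stands on the riser, so I'll use it and check it in a close crop.

```bash
cat > h.py <<'E'
from bench import telemetry, cams, r
import cv2, numpy as np
def ray(n,uv,z,c=None):
    c=c or cams.get_calibration(n);K,R,t=(np.array(c[k]) for k in("K","R","t"))
    o=-R.T@t;d=R.T@np.linalg.solve(K,[uv[0],uv[1],1.]);return o+d*(z-o[2])/d[2]
def proj(n,X,c=None):
    c=c or cams.get_calibration(n);p=np.array(c["K"])@(np.array(c["R"])@X+np.array(c["t"]));return p[:2]/p[2]
def pt(m):
    M=cv2.moments(m.astype(np.uint8),True);return np.array([M["m10"],M["m01"]])/M["m00"] if M["m00"] else None
E
python3 - <<'E'
from h import *
a=cv2.imread("pics/top0.png");x0,y0=235,180
c=a[y0:y0+60,x0:x0+60];h=cv2.cvtColor(c,cv2.COLOR_BGR2HSV)
H,S,V=cv2.split(h)
blob=((S<60)&(V>130)).astype(np.uint8)
n=cv2.findContours(blob,cv2.RETR_EXTERNAL,cv2.CHAIN_APPROX_NONE)[0]
k=max(n,key=cv2.contourArea);e=cv2.minEnclosingCircle(k);el=cv2.fitEllipse(k);print(e,el)
uv=np.array(el[0])+[x0,y0]
for zr in(.037,.041,.045):print(ray("top",uv,zr+.025))
for nm,m in dict(red=((H<8)|(H>172))&(S>130)&(V>120),green=(H>45)&(H<85)&(S>90),blue=(H>100)&(H<130)&(S>110)).items():
  ys,xs=np.nonzero(m);print(nm,list(zip(xs+x0,ys+y0))[:12])
cv2.imwrite("pics/crop0.png",cv2.resize(c,None,fx=9,fy=9,interpolation=cv2.INTER_CUBIC))
# riser height by two views of corners: right-near etc. 
for top,side in [((364,142),(368,250)),((376,306),(251,362)),((159,147),(229,152))]:
  for z in(.037,.041,.045):print(z,ray("top",top,z)[:2].round(4),ray("side",side,z)[:2].round(4))
E
```

```text
((29.49665641784668, 27.37625503540039), 20.512928009033203) ((29.4747371673584, 27.150156021118164), (39.62931442260742, 39.78453826904297), 122.9874267578125)
[ 0.602117   -0.08320109  0.062     ]
[ 0.60174585 -0.08311556  0.066     ]
[ 0.60137469 -0.08303002  0.07      ]
red [(np.int64(262), np.int64(190)), (np.int64(262), np.int64(191)), (np.int64(262), np.int64(192))]
green [(np.int64(279), np.int64(210)), (np.int64(279), np.int64(211)), (np.int64(280), np.int64(211)), (np.int64(281), np.int64(211))]
blue []
0.037 [ 0.7636 -0.3145] [ 0.7605 -0.3145]
0.041 [ 0.7625 -0.3134] [ 0.7577 -0.3156]
0.045 [ 0.7614 -0.3122] [ 0.7548 -0.3166]
0.037 [ 0.3915 -0.3344] [ 0.4089 -0.3181]
0.041 [ 0.3921 -0.3332] [ 0.4081 -0.3191]
0.045 [ 0.3927 -0.3319] [ 0.4074 -0.3201]
0.037 [0.7406 0.1676] [0.7417 0.1575]
0.041 [0.7396 0.1666] [0.739  0.1537]
0.045 [0.7386 0.1655] [0.7362 0.1498]
```

View pics/crop0.png

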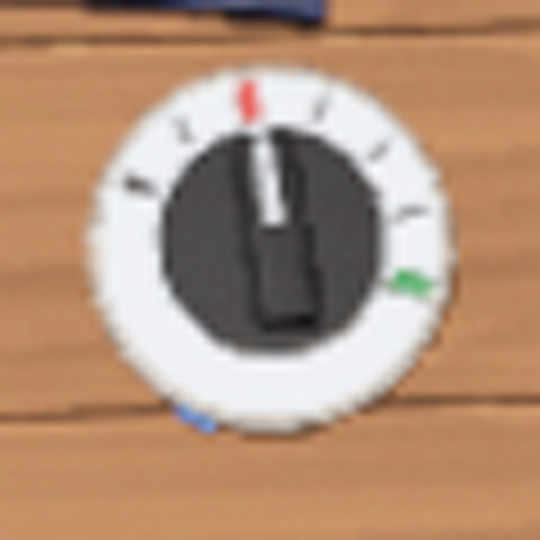

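The crop shows the largest timer. The pointer stripe is almost on the red mark at crop (250,100), green is at (410,283), the 0 mark at (140,185) and the blue tab at (195,418). The clockwise wind is therefore about 2.1–2.2 rad. I'll move above it now.

Emit:
servo_tool([
  [-0.037, -0.032, 0],
  [-0.037, -0.032, 0],
  [-0.037, -0.032, 0],
  [-0.037, -0.032, 0],
  [-0.037, -0.032, 0],
  [-0.037, -0.032, 0],
  [-0.037, -0.032, 0],
  [-0.037, -0.032, 0],
], claw=[-1, -1, -1, -1, -1, -1, -1, -1], turn=[0, 0, 0, 0, 0, 0, 0, 0])

```text
t: 1.1
position: [0.3962, 0.2578, 0.4046]
tool_rot: [-3.142, -0.0, 2.827]
contact_force: [0.9, 0.5, -0.2]
opening: 0.0852
gripper_force: 0.0
```

Emit:
servo_tool([
  [-0.037, -0.032, 0],
  [-0.037, -0.032, 0],
  [-0.037, -0.032, 0],
  [-0.037, -0.032, 0],
  [-0.037, -0.032, 0],
  [-0.037, -0.032, 0],
  [-0.037, -0.032, 0],
  [-0.037, -0.032, 0],
], claw=[-1, -1, -1, -1, -1, -1, -1, -1], turn=[0, 0, 0, 0, 0, 0, 0, 0])

```text
t: 2.1
position: [0.5985, -0.0774, 0.4044]
tool_rot: [3.142, -0.001, 2.827]
contact_force: [0.1, -0.1, 0.7]
opening: 0.0855
gripper_force: 0.0
```

Emit:
servo_tool([
  [0, 0, 0],
  [0, 0, 0],
  [0, 0, 0],
  [0, 0, 0],
], claw=[-1, -1, -1, -1], turn=[-0.15, -0.15, -0.15, 0])

```text
t: 2.6
position: [0.5979, -0.0759, 0.4044]
tool_rot: [3.141, -0.001, -3.007]
contact_force: [0.0, -0.4, -0.1]
opening: 0.0855
gripper_force: 0.0
```

```bash
cat > meas.py <<'E'
from h import *
def meas(tag,zt=.071,P0=(.6015,-.083),crop=True):
    s=telemetry.sense();c=cams.get_calibration("wrist");a=cams.camera("wrist")[:,:,::-1].copy()
    cv2.imwrite(f"pics/w_{tag}.png",a)
    C=np.linalg.inv(np.array(c["R"]))@-np.array(c["t"]);print("tcp",s["position"].round(4),s["tool_rot"].round(3),"F",s["contact_force"].round(1),"cam",C.round(3))
    u=proj("wrist",np.array([*P0,zt]),c);print("pred px",u.round(1))
    return a,c,u
E
python3 - <<'E'
from meas import *
a,c,u=meas("a")
cv2.imwrite("pics/w_a_v.png",cv2.resize(a,None,fx=1.5,fy=1.5))
E
```

```text
tcp [ 0.5979 -0.0759  0.4044] [ 3.141e+00 -1.000e-03 -3.007e+00] F [ 0.  -0.4 -0.1] cam [ 0.532 -0.084  0.374]
pred px [244.8 178.6]
```

View pics/w_a_v.png

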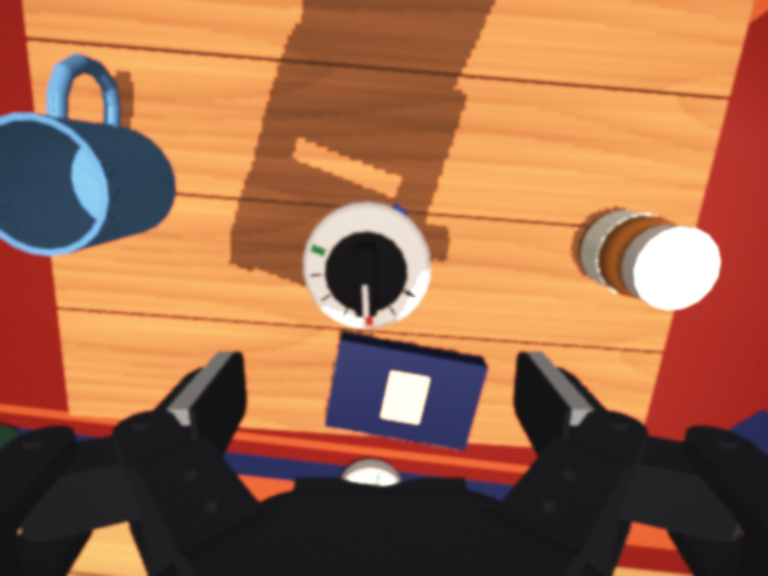

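Wrist view: the timer centre is at about (244,179) in original pixels, matching the prediction. Red is at (246,214) with the stripe just beside it, green at (212,167) and the blue tab at (266,140). Next I'll work out the angles and centre.

```bash
cat >> meas.py <<'E'
def ang(a,c,u,zr=.041,r0=55,axis=None):
    x0,y0=(np.array(u)-r0).astype(int);x0=max(x0,0);y0=max(y0,0)
    k=a[y0:y0+2*r0,x0:x0+2*r0];H,S,V=cv2.split(cv2.cvtColor(k,cv2.COLOR_BGR2HSV))
    g=lambda m:pt(m)+[x0,y0] if pt(m) is not None else None
    P=lambda m,z:ray("wrist",g(m),z,c)[:2] if m.sum()>2 else np.array([np.nan]*2)
    yy,xx=np.mgrid[:k.shape[0],:k.shape[1]];d=np.hypot(xx-u[0]+x0,yy-u[1]+y0)
    dark=((V<70)&(S<110)).astype(np.uint8)
    cn=max(cv2.findContours(cv2.morphologyEx(dark,cv2.MORPH_CLOSE,np.ones((9,9))),cv2.RETR_EXTERNAL,cv2.CHAIN_APPROX_NONE)[0],key=cv2.contourArea)
    el=cv2.fitEllipse(cv2.convexHull(cn));disc=ray("wrist",np.array(el[0])+[x0,y0],zr+.043,c)[:2]
    hullm=cv2.fillPoly(np.zeros(k.shape[:2],np.uint8),[cv2.convexHull(cn)],1);hullm=cv2.erode(hullm,np.ones((5,5)))
    red=P(((H<8)|(H>172))&(S>140)&(V>110)&(d<r0*.85),zr+.03);gr=P((H>45)&(H<85)&(S>90)&(d<r0*.85),zr+.03)
    bl=P((H>100)&(H<130)&(S>110)&(d<r0*.9),zr+.016)
    sm=(V>110)&(hullm>0)
    ys,xs=np.nonzero(sm);line=None
    o=disc if axis is None else np.array(axis)
    print("disc",disc.round(4),"el",np.round(el[1],1),"n stripe",len(xs))
    res={}
    for n,p in dict(red=red,green=gr,blue=bl).items():
        v=p-o;print(n,p.round(4),"ang",np.arctan2(v[1],v[0]).round(3),"r",np.hypot(*v).round(4))
    if len(xs)>5:
        pp=np.array([ray("wrist",(x+x0,y+y0),zr+.05,c)[:2] for x,y in zip(xs,ys)])
        m=pp.mean(0);w,v=np.linalg.eigh(np.cov((pp-m).T));e=v[:,1];e*=np.sign(e@(m-o));print("stripe mean",m.round(4),"mean ang",np.arctan2(*(m-o)[::-1]).round(3),"dir",np.arctan2(e[1],e[0]).round(3))
E
python3 - <<'E'
from meas import *
s=cv2.imread("pics/w_a.png");c=cams.get_calibration("wrist")
ang(s,c,(244.8,178.6))
E
```

```text
disc [ 0.6017 -0.0837] el [52.1 53.7] n stripe 89
red [ 0.6393 -0.0771] ang 0.173 r 0.0381
green [ 0.5933 -0.1185] ang -1.809 r 0.0358
blue [ 0.6347 -0.0786] ang 0.153 r 0.0334
stripe mean [ 0.6174 -0.0823] mean ang 0.09 dir 0.13
```

Emit:
servo_tool([
  [-0.0027, -0.008, 0.033],
  [0, 0, 0.033],
  [0, 0, 0.03],
  [0, 0, 0],
], claw=[-1, -1, -1, -1], turn=[0, 0, 0, 0])

```text
t: 3.15
position: [0.6014, -0.0833, 0.3069]
tool_rot: [3.14, -0.004, -3.009]
contact_force: [-0.3, 0.5, 0.5]
opening: 0.085
gripper_force: 0.0
```

Run:
```python
from meas import *
a,c,u=meas("b",zt=.084,P0=(.6017,-.0835))
ang(a,c,u,r0=85)
cv2.imwrite("pics/w_b_v.png",cv2.resize(a,None,fx=1.5,fy=1.5))
for n,P in dict(top=(.6017,-.0835,.11),tcpaxis=(*telemetry.sense()["position"][:2],.11)).items(): print(n,proj("wrist",np.array(P),c)*1.5)
```

```text
tcp [ 0.6014 -0.0833  0.3069] [ 3.14  -0.004 -3.009] F [-0.3  0.5  0.5] cam [ 0.536 -0.091  0.277]
pred px [251. 212.]
disc [ 0.6291 -0.0638] el [100.4 174.2] n stripe 2716
red [nan nan] ang nan r nan
green [ 0.5935 -0.1186] ang -2.147 r 0.0653
blue [ 0.6624 -0.0724] ang -0.254 r 0.0344
stripe mean [ 0.6248 -0.0585] mean ang 2.257 dir 1.581
top [376.30194131 339.30325963]
tcpaxis [376.53805408 339.4750099 ]
```

View pics/w_b_v.png

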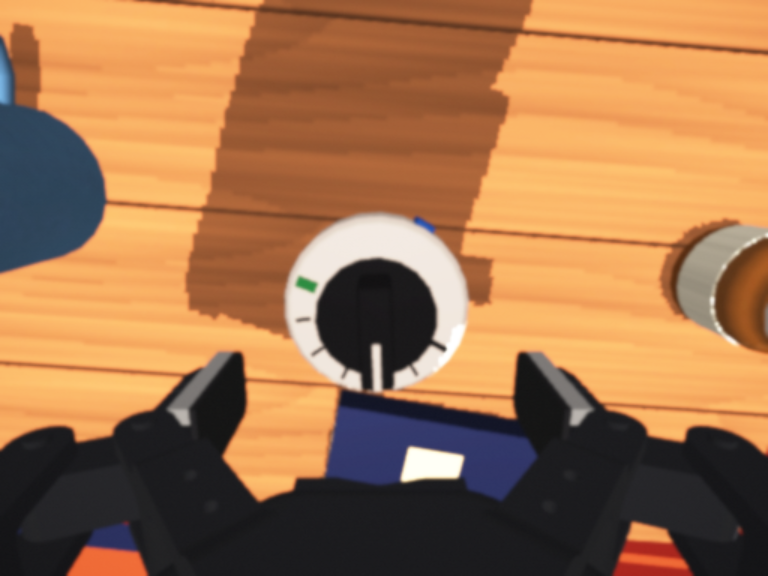

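The wrist view shows the grip bar and stripe at x≈376, with the tool axis at 376.5, and the disc centre at about (377,318), as predicted. The tool is aligned, so I'll lower beside the bar and close.

Emit:
servo_tool([
  [0, 0, 0.02],
  [0, 0, 0.021],
  [0, 0, 0],
  [0, 0, 0],
  [0, 0, 0],
], claw=[-1, -1, 0, 0.3, 0.3], turn=[0, 0, 0, 0, 0], newtons=40)

```text
t: 3.82
position: [0.6018, -0.0834, 0.269]
tool_rot: [-3.141, 0.002, -3.007]
contact_force: [-0.2, 0.8, 0.2]
opening: 0.0323
gripper_force: 0.0
```

Emit:
servo_tool([
  [0, 0, 0],
  [0, 0, 0],
  [0, 0, 0],
  [0, 0, 0],
], claw=[1, 1, 1, 1], turn=[0, 0, 0, 0], newtons=40)

```text
t: 4.32
position: [0.6017, -0.0835, 0.2681]
tool_rot: [-3.141, 0.001, -3.006]
contact_force: [-0.6, -1.4, 6.0]
opening: 0.0127
gripper_force: 42.7
```

Emit:
servo_tool([
  [0, 0, 0.0005],
  [0, 0, 0],
  [0, 0, 0],
  [0, 0, 0],
], claw=[1, 1, 1, 1], turn=[0, 0, 0, 0])

```text
t: 4.82
position: [0.6017, -0.0835, 0.2679]
tool_rot: [-3.141, 0.001, -3.006]
contact_force: [-2.1, -1.5, 7.8]
opening: 0.0128
gripper_force: 43.1
```

Emit:
servo_tool([
  [0, 0, 0.0005],
  [0, 0, 0],
  [0, 0, 0],
], claw=[1, 1, 1], turn=[0, 0, 0])

```text
t: 5.2
position: [0.6017, -0.0835, 0.2677]
tool_rot: [-3.141, 0.001, -3.006]
contact_force: [-2.8, -1.2, 11.8]
opening: 0.0129
gripper_force: 43.5
```

Emit:
servo_tool([
  [0, 0, 0.0008],
  [0, 0, 0],
  [0, 0, 0],
], claw=[1, 1, 1], turn=[0, 0, 0])

```text
t: 5.58
position: [0.6017, -0.0835, 0.2674]
tool_rot: [-3.141, 0.002, -3.006]
contact_force: [-3.4, -1.4, 16.3]
opening: 0.0127
gripper_force: 44.1
```

Emit:
servo_tool([
  [0, 0, 0.0005],
  [0, 0, 0],
  [0, 0, 0],
], claw=[1, 1, 1], turn=[0, 0, 0])

```text
t: 5.95
position: [0.6017, -0.0835, 0.2671]
tool_rot: [-3.141, 0.002, -3.006]
contact_force: [-5.4, -1.1, 18.7]
opening: 0.0132
gripper_force: 44.5
```

Emit:
servo_tool([
  [0, 0, 0],
  [0, 0, 0],
  [0, 0, 0],
  [0, 0, 0],
], claw=[1, 1, 1, 1], turn=[0.04, 0.04, 0.04, 0.04])

```text
t: 6.45
position: [0.6017, -0.0835, 0.2671]
tool_rot: [-3.141, 0.002, 3.116]
contact_force: [-3.7, -0.8, 18.0]
opening: 0.0127
gripper_force: 44.7
```

Run:
```python
from h import *
s=telemetry.sense();print(s["contact_force"].round(1),s["ft_torque"].round(3),s["joint_positions"].round(3))
cv2.imwrite("pics/top1.png",cams.camera("top")[:,:,::-1])
a=cams.camera("wrist")[:,:,::-1];cv2.imwrite("pics/w_c.png",cv2.resize(a,None,fx=1.5,fy=1.5))
```

```text
[-3.7 -0.8 18. ] [-0.017  0.784  0.182] [-0.247  0.629  1.732 -0.     0.779 -1.792]
```

View pics/w_c.png

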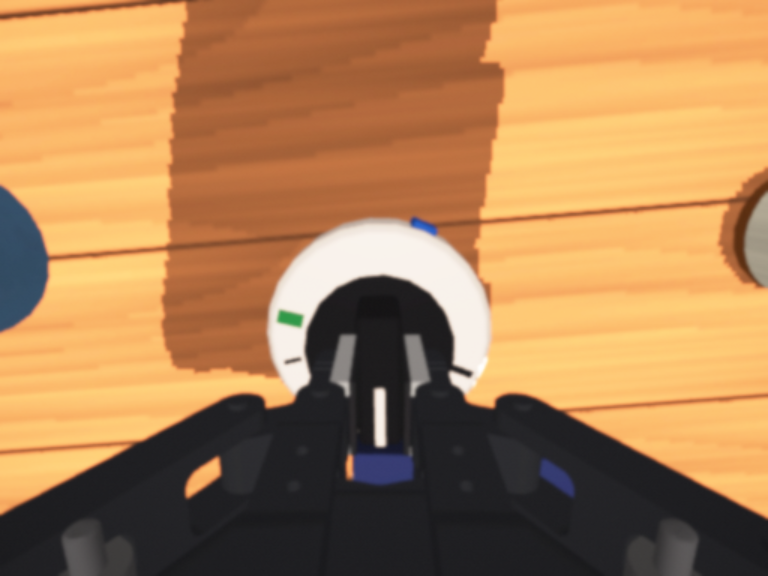

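The wrist view shows the bar gripped centrally, green at (290,318), the 0 mark at (460,370) and the tab at (424,226). I'll check numerically whether the case has turned.

```bash
cat > case.py <<'E'
from h import *
import sys
def case(o=(.6017,-.0835),zr=.041,save=None):
    s=telemetry.sense();c=cams.get_calibration("wrist");a=cams.camera("wrist")[:,:,::-1].copy()
    if save: cv2.imwrite(save,cv2.resize(a,None,fx=1.5,fy=1.5))
    rep(a,c,o,zr);print("F",s["contact_force"].round(1),"T",s["ft_torque"].round(3),"rot",s["tool_rot"].round(3),"pos",s["position"].round(4),"q6",s["joint_positions"][5].round(3))
def rep(a,c,o=(.6017,-.0835),zr=.041):
    H,S,V=cv2.split(cv2.cvtColor(a,cv2.COLOR_BGR2HSV));o=np.array(o)
    for n,m,z,rr in (("green",(H>45)&(H<85)&(S>90),.03,.035),("blue",(H>100)&(H<125)&(S>130)&(V>90),.016,.045),("red",((H<6)|(H>174))&(S>150)&(V>110),.03,.035)):
        nn,l,st,ce=cv2.connectedComponentsWithStats(m.astype(np.uint8));best=None
        for i in range(1,nn):
            if st[i,4]<8: continue
            p=ray("wrist",ce[i],zr+z,c)[:2]-o;d=abs(np.hypot(*p)-rr)
            if d<.008 and (best is None or d<best[0]): best=(d,p,st[i,4],ce[i])
        if best: print(n,"ang",np.arctan2(*best[1][::-1]).round(3),"r",np.hypot(*best[1]).round(4),"n",best[2],(best[1]+o).round(4),ce.shape[0])
E
python3 - <<'E'
from case import *
case()
for f in ("top0","top1"):
  a=cv2.imread(f"pics/{f}.png")
  H,S,V=cv2.split(cv2.cvtColor(a,cv2.COLOR_BGR2HSV));m=(S<60)&(V>150)
  m2=np.zeros_like(m);m2[180:240,240:290]=1
  print(f,pt((H>45)&(H<85)&(S>90)&m2),pt((H>100)&(H<125)&(S>120)&m2))
E
```

```text
green ang -1.824 r 0.0357 n 107 [ 0.5927 -0.118 ] 2
blue ang 2.708 r 0.0461 n 73 [ 0.5599 -0.0641] 4
F [-5.2 -1.4 19.3] T [-0.027  0.745  0.126] rot [-3.141e+00  2.000e-03  3.116e+00] pos [ 0.6018 -0.0835  0.2671] q6 -1.792
top0 [279.75 210.75] None
top1 None None
```

The case has held still (green at −1.82 rad, as before) and the force is about 19 N. The dial now reads about 1.20, so I'll turn about 1.97 more in stages.

Emit:
servo_tool([
  [0, 0, 0],
  [0, 0, 0],
  [0, 0, 0],
  [0, 0, 0],
  [0, 0, 0],
  [0, 0, 0],
  [0, 0, 0],
  [0, 0, 0],
], claw=[1, 1, 1, 1, 1, 1, 1, 1], turn=[0.05, 0.05, 0.05, 0.05, 0.05, 0.05, 0.05, 0.05])

```text
t: 7.6
position: [0.6018, -0.0834, 0.2672]
tool_rot: [3.141, 0.002, 2.716]
contact_force: [-4.9, 0.4, 18.4]
opening: 0.013
gripper_force: 44.7
```

```bash
python3 -c "
from case import *
case()"
```

```text
green ang -1.823 r 0.0358 n 107 [ 0.5928 -0.1182] 2
blue ang 2.718 r 0.0458 n 70 [ 0.5599 -0.0647] 4
F [-4.9  0.4 18.4] T [0.132 0.626 0.254] rot [3.141e+00 2.000e-03 2.716e+00] pos [ 0.6018 -0.0834  0.2672] q6 -1.391
```

Emit:
servo_tool([
  [0, 0, 0],
  [0, 0, 0],
  [0, 0, 0],
  [0, 0, 0],
  [0, 0, 0],
  [0, 0, 0],
  [0, 0, 0],
  [0, 0, 0],
], claw=[1, 1, 1, 1, 1, 1, 1, 1], turn=[0.06, 0.06, 0.06, 0.06, 0.06, 0.06, 0.06, 0.06])

```text
t: 8.65
position: [0.6019, -0.0833, 0.2672]
tool_rot: [3.14, 0.002, 2.235]
contact_force: [-3.4, 1.2, 17.7]
opening: 0.0132
gripper_force: 44.7
```

Emit:
servo_tool([
  [0, 0, 0],
  [0, 0, 0],
  [0, 0, 0],
  [0, 0, 0],
  [0, 0, 0],
  [0, 0, 0],
  [0, 0, 0],
  [0, 0, 0],
], claw=[1, 1, 1, 1, 1, 1, 1, 1], turn=[0.06, 0.06, 0.06, 0.06, 0.06, 0.06, 0.06, 0.06])

```text
t: 9.65
position: [0.602, -0.0833, 0.2672]
tool_rot: [3.139, 0.001, 1.755]
contact_force: [-2.2, 1.7, 17.8]
opening: 0.013
gripper_force: 44.6
```

```bash
python3 -c "
from case import *
case()"
```

```text
blue ang 2.744 r 0.047 n 47 [ 0.5584 -0.0653] 62
red ang 0.129 r 0.036 n 105 [ 0.6374 -0.0789] 57
F [-2.2  1.7 17.8] T [0.175 0.359 0.21 ] rot [3.139e+00 1.000e-03 1.755e+00] pos [ 0.602  -0.0833  0.2672] q6 -0.431
```

Emit:
servo_tool([
  [0, 0, 0],
  [0, 0, 0],
  [0, 0, 0],
  [0, 0, 0],
  [0, 0, 0],
  [0, 0, 0],
  [0, 0, 0],
  [0, 0, 0],
], claw=[1, 1, 1, 1, 1, 1, 1, 1], turn=[0.06, 0.06, 0.06, 0.06, 0.06, 0.06, 0.06, 0.06])

```text
t: 10.7
position: [0.6021, -0.0833, 0.2672]
tool_rot: [3.138, -0.0, 1.275]
contact_force: [-1.1, 1.6, 17.0]
opening: 0.0131
gripper_force: 44.6
```

Emit:
servo_tool([
  [0, 0, 0],
  [0, 0, 0],
  [0, 0, 0],
  [0, 0, 0],
  [0, 0, 0],
], claw=[1, 1, 1, 1, 1], turn=[0.05, 0.05, 0.05, 0, 0])

```text
t: 11.32
position: [0.6021, -0.0834, 0.2672]
tool_rot: [3.138, -0.001, 1.127]
contact_force: [-1.6, 0.9, 17.1]
opening: 0.0128
gripper_force: 44.4
```

```bash
python3 -c "
from case import *
case(save='pics/w_d.png')"
```

```text
blue ang 2.729 r 0.0492 n 10 [ 0.5566 -0.0637] 40
red ang 0.136 r 0.0352 n 118 [ 0.6366 -0.0787] 4
F [-1.6  0.9 17.1] T [0.085 0.127 0.11 ] rot [ 3.138e+00 -1.000e-03  1.127e+00] pos [ 0.6021 -0.0834  0.2672] q6 0.197
```

View pics/w_d.png

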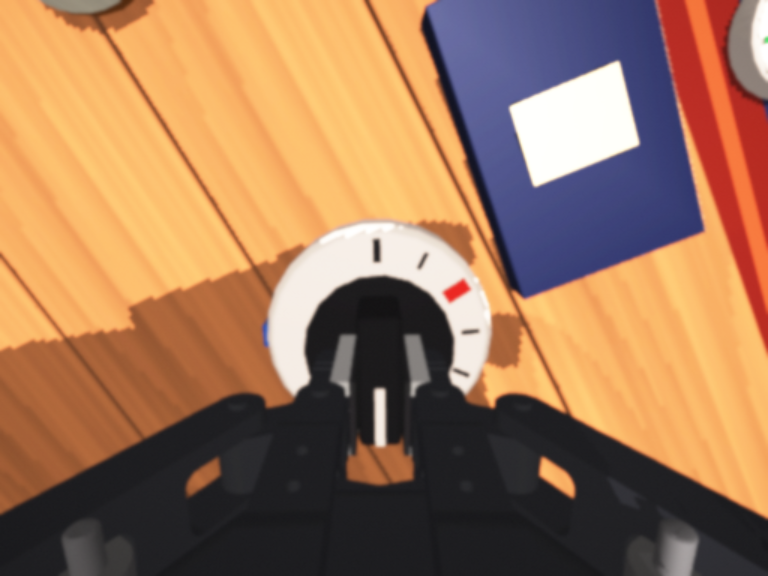

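The wrist view shows the 0 mark at (376,250), almost directly opposite the pointer (379,415). The dial is therefore at about 3.17, past green, and the case is unmoved. Now I'll turn back about 2.17.

Emit:
servo_tool([
  [0, 0, 0.0003],
  [0, 0, 0],
  [0, 0, 0],
  [0, 0, 0],
  [0, 0, 0],
  [0, 0, 0],
  [0, 0, 0],
  [0, 0, 0],
], claw=[1, 1, 1, 1, 1, 1, 1, 1], turn=[0, -0.03, -0.05, -0.06, -0.06, -0.06, -0.06, -0.06])

```text
t: 12.38
position: [0.6021, -0.0833, 0.2671]
tool_rot: [3.138, 0.0, 1.508]
contact_force: [-3.0, 0.6, 18.4]
opening: 0.0129
gripper_force: 44.5
```

Emit:
servo_tool([
  [0, 0, 0],
  [0, 0, 0],
  [0, 0, 0],
  [0, 0, 0],
  [0, 0, 0],
  [0, 0, 0],
  [0, 0, 0],
  [0, 0, 0],
], claw=[1, 1, 1, 1, 1, 1, 1, 1], turn=[-0.06, -0.06, -0.06, -0.06, -0.06, -0.06, -0.06, -0.06])

```text
t: 13.38
position: [0.6019, -0.0833, 0.2671]
tool_rot: [3.139, 0.001, 1.988]
contact_force: [-4.1, 1.8, 20.1]
opening: 0.0133
gripper_force: 44.5
```

Emit:
servo_tool([
  [0, 0, 0],
  [0, 0, 0],
  [0, 0, 0],
  [0, 0, 0],
  [0, 0, 0],
  [0, 0, 0],
  [0, 0, 0],
  [0, 0, 0],
], claw=[1, 1, 1, 1, 1, 1, 1, 1], turn=[-0.06, -0.06, -0.06, -0.06, -0.06, -0.06, -0.06, -0.06])

```text
t: 14.38
position: [0.6018, -0.0833, 0.267]
tool_rot: [3.14, 0.002, 2.468]
contact_force: [-3.8, 1.2, 19.9]
opening: 0.0129
gripper_force: 44.6
```

Emit:
servo_tool([
  [0, 0, 0],
  [0, 0, 0],
  [0, 0, 0],
  [0, 0, 0],
  [0, 0, 0],
  [0, 0, 0],
  [0, 0, 0],
  [0, 0, 0],
], claw=[1, 1, 1, 1, 1, 1, 1, 1], turn=[-0.06, -0.06, -0.06, -0.06, -0.06, -0.06, -0.06, -0.06])

```text
t: 15.38
position: [0.6017, -0.0834, 0.267]
tool_rot: [3.142, 0.002, 2.948]
contact_force: [-5.3, 0.3, 20.8]
opening: 0.013
gripper_force: 44.6
```

```bash
python3 -c "
from case import *
case()"
```

```text
green ang -1.822 r 0.0357 n 104 [ 0.5928 -0.1181] 2
blue ang 2.715 r 0.046 n 75 [ 0.5598 -0.0645] 5
F [-5.3  0.3 20.8] T [ 0.064  0.855 -0.23 ] rot [3.142e+00 2.000e-03 2.948e+00] pos [ 0.6017 -0.0834  0.267 ] q6 -1.624
```

Emit:
servo_tool([
  [0, 0, -0.0002],
  [0, 0, 0],
  [0, 0, 0],
  [0, 0, 0],
  [0, 0, 0],
  [0, 0, 0],
  [0, 0, 0],
  [0, 0, 0],
], claw=[1, 1, 1, 1, 1, 1, 1, 1], turn=[-0.05, -0.06, -0.06, -0.06, -0.06, -0.06, 0, 0])

```text
t: 16.42
position: [0.6017, -0.0835, 0.2671]
tool_rot: [-3.141, 0.002, -2.987]
contact_force: [-4.7, -1.2, 19.7]
opening: 0.0131
gripper_force: 44.5
```

```bash
python3 -c "
from case import *
case(save='pics/w_e.png')"
```

```text
green ang -1.825 r 0.0355 n 113 [ 0.5928 -0.1178] 2
blue ang 2.703 r 0.0462 n 72 [ 0.5599 -0.0639] 3
F [-4.7 -1.2 19.7] T [-0.033  0.822 -0.104] rot [-3.141e+00  2.000e-03 -2.987e+00] pos [ 0.6017 -0.0835  0.2671] q6 -1.972
```

View pics/w_e.png

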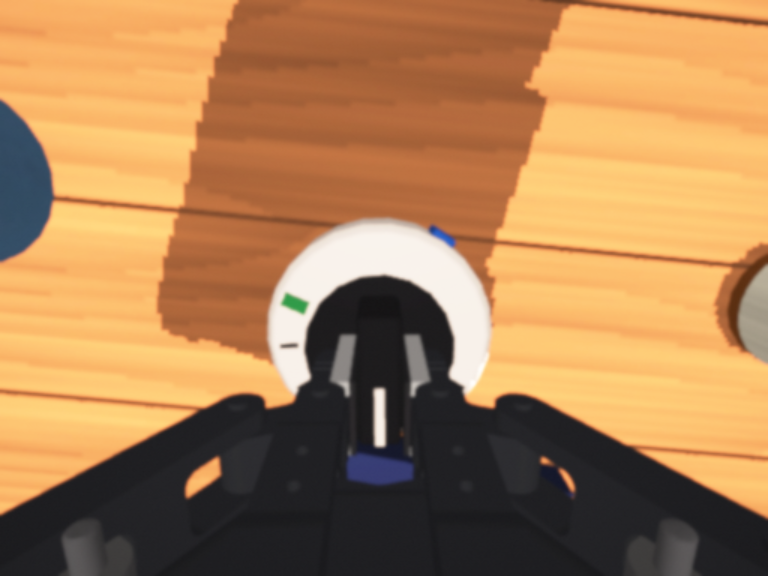

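The pointer is at about red, with the tool at the computed yaw and the case unmoved. I'll ease the pressure, open, and rise to check.

Emit:
servo_tool([
  [0, 0, -0.001],
  [0, 0, 0],
  [0, 0, 0],
  [0, 0, 0],
  [0, 0, 0],
  [0, 0, 0],
  [0, 0, 0],
  [0, 0, 0],
], claw=[1, 1, 0.5, 0, -0.5, -1, -1, -1], turn=[0, 0, 0, 0, 0, 0, 0, 0])

```text
t: 17.48
position: [0.6016, -0.0834, 0.2662]
tool_rot: [3.141, -0.0, -2.986]
contact_force: [-0.1, 0.2, -0.1]
opening: 0.0852
gripper_force: 0.0
```

Emit:
servo_tool([
  [0, 0, -0.01],
  [0, 0, -0.03],
  [0, 0, -0.04],
  [0, 0, -0.04],
  [0, 0, -0.017],
  [0, 0, 0],
], claw=[-1, -1, -1, -1, -1, -1], turn=[0, 0, 0, 0, 0, 0])

```text
t: 18.23
position: [0.6015, -0.0833, 0.404]
tool_rot: [-3.141, 0.002, -2.986]
contact_force: [-0.8, -0.1, -0.3]
opening: 0.0854
gripper_force: 0.0
```

Run:
```python
from meas import *
from case import rep
a,c,u=meas("f");ang(a,c,u);rep(a,c)
k=a[110:250,175:315];cv2.imwrite("pics/w_f_v.png",cv2.resize(k,None,fx=4,fy=4,interpolation=cv2.INTER_CUBIC))
print("old view");b=cv2.imread("pics/w_a.png")
t=cams.camera("top")[:,:,::-1];cv2.imwrite("pics/top2.png",t)
```

```text
tcp [ 0.6015 -0.0833  0.404 ] [-3.141e+00  2.000e-03 -2.986e+00] F [-0.8 -0.1 -0.3] cam [ 0.536 -0.093  0.373]
pred px [252.6 175.6]
disc [ 0.6016 -0.0831] el [52.6 53.7] n stripe 74
red [ 0.6394 -0.0772] ang 0.154 r 0.0383
green [ 0.5924 -0.1173] ang -1.833 r 0.0354
blue [ 0.6333 -0.0779] ang 0.161 r 0.0321
stripe mean [ 0.6169 -0.0807] mean ang 0.156 dir 0.154
green ang -1.839 r 0.0351 n 23 [ 0.5924 -0.1173] 3
blue ang 2.711 r 0.0464 n 9 [ 0.5595 -0.0642] 49
red ang 0.168 r 0.0381 n 15 [ 0.6393 -0.0771] 23
old view
```

View pics/w_f_v.png

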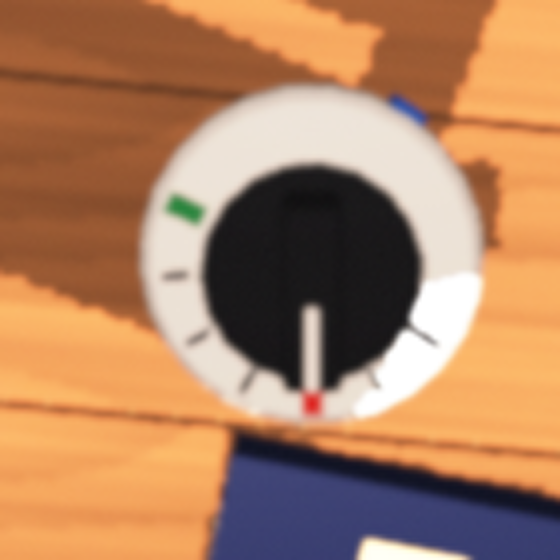

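The stripe at (312,350) points exactly at the red mark at (312,403), the case is where it was, and the gripper is clear. I'll hand it in.

```bash
python3 -c "
from bench import r
print(r.sign_off())"
```

```text
the job is handed in; nothing more can be done
None
```

I wound the timer to about 3.17 rad, just past green and short of the end stop, then turned it back and let go with the pointer on the red 10-minute mark. The readings I took showed at most about 21 N of downward force. The case did not turn or shift measurably, and the arm ended clear of everything.

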